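# Post the bowl scraper into the wash-return box

## Robot

A 6-joint arm with a two-finger parallel gripper is mounted at the origin on a cart in front of the work surface, level with it; the furniture and walls round the work are solid. World frame = base frame: x ahead of the robot, y to its left, z up, the work surface at z = 0. Lengths are in m, angles in rad, forces in N, time in s.
With the tool pointing down it reaches from about 0.375 to 0.9 m from the base axis. Payload 3.1 kg.
Tool frame: the origin (TCP) lies where the fingers leave the gripper's body, on its centre line; the fingertips stand manip.tip_reach ahead of it and the grasp point (between the pads) lies 54 mm ahead of it (manip.tip_reach is the distance from the TCP to the fingertips, in m); z points along the fingers, y is the direction in which the jaws open and shut (so a half turn about z gives the same grasp; the last joint's range is limited). The gripper opens to 85 mm and grips with 20 to 120 N. Pads are 22 mm wide; open, the fingers measure 114 mm over their backs; the gripper's body (76 mm by 85 mm) begins 54 mm behind the grasp point. The pads swing forward as they close: fully open they stand 13 mm farther back than shut.
Start: joints at [1.016, 0.527, 1.433, -0, 1.181, -0.178], TCP at [0.23, 0.581, 0.304] pointing down, gripper open.
Joint ranges: [-3.08, 3.08], [-0.75, 2.2], [0.22, 2.44], [-1.43, 4.57], [0, 2.65], [-2.85, 2.85]. Speed limits (rad/s): [2.79, 2.79, 3.14, 3.14, 3.14, 3.14].

## Interface

Orientations are given as a unit quaternion [x, y, z, w].
In Python, from station import manip, cams, order gives the robot as it stands. The module is installed in compiled form; this text tells all that it offers.
- The arm moves only by the tool drive_tool, never from a script. Its arguments are lists of equal length, an entry for each row: "linear": the shift along the tool's x, y, z in mm, a list of three; "rot": the turn, a rotation vector about the tool's x, y, z in degrees, a list of three; "hand": the finger opening in mm, from 0 to 85.4. A call has 1 to 20 rows; each row shifts and turns the pose as measured when the row begins, along the tool's axes as they then stand; what a row does not reach is not made up. A row lasts 1/12 s, in which the tool goes at most 41.7 mm and 7.16 degrees, less where a joint would pass 70% of its speed; a pose out of reach is approached as far as the arm can. A call with a gripper value outside its range is refused whole. The fingers move at their own pace and stop on an object; "force" is the grip in N (left out, the last holds). Time passes only in rows, so rows that do not move let the fingers close. It gives the time, the measured TCP pose, the force and the opening at its end, in the units of the state.
- manip.sense(): the state, without advancing time (a new reading comes with each control period).
- cams.snapshot(name): name is "side" or "top" or "wrist"; returns the picture (420x560x3 uint8, red, green, blue); there is no depth.
- cams.camera_model(name): a dict with "vfov" (degrees; the focal length in pixels is half the picture's height over the tangent of half this angle, whatever the lens; pixels are square), "cx", "cy" (the principal point, pixels), "k1" (the pictures are not rectified: a ray, as slopes to the right and down, at radius r is drawn at 1 + k1 r^2 times it, then the intrinsics apply), "rvec" (rotation vector, rad) and "tvec" (3), from world to camera coordinates, as OpenCV has them. Camera axes: x right, y down, z forward; pixel columns grow to the right and rows downward; lengths in m; the calibration is good to about 2 mm. A picture is of the moment at which its call begins: read the wrist's pose just before it. camera_model takes no time and is no camera call; for the wrist camera it gives the pose at the moment of the call.
- order.sign_off(): hands the job in, once; it reports no verdict.
Trained networks look in the newest picture that a camera, given by its name, has taken for a name from the list of things; names that differ only in an ending like _2 or _b are one class to them, and where a whole thing is asked for, a point or a joint stands for the part that bears it (a point fixed in the world has none). Each returns a list of dicts, best first, with "score" (0 to 1); they miss things now and then, are a little off and sometimes report something else, mostly with a low value. They report only what shows in the picture. A call takes as long as a camera call. They do not tell look-alikes from the thing itself.
- cams.regions_of(label, camera): "pixels" (420x560 bool, what is visible of it) and "rect" ([left, top, right, bottom] in pixels, round what is visible of it).
- cams.spot_point(label, camera): "at" ([column, row] in pixels: a listed point, or the origin of a listed thing).
The state is a dict: "t": time; "q": joint angles; "qd": joint speeds; "tau": joint torques, N m; "tcp_pos": TCP position; "tool_rot": TCP orientation; "force": force on the tool from outside, world axes, zero at the start; "ft_torque": the same for the moment, N m; "finger_gap": opening from 0.0 (shut) to 1.0 (fully open).
Only numpy, scipy, OpenCV 4.12 (cv2) and the standard library are available. Lean on these libraries where they do the work, as an engineer would, in place of code of your own. Each camera call takes 0.05 s, during which the arm holds its last target. There are 200 camera calls.

## Task

Take the round-shouldered plastic scraper out of the wooden stand and post it, straight edge first, through the slot in the lid of the steel wash-return box, feeling for the slot and pushing it past the spring catch until it drops right inside. Go gently, since the lid cracks at about 30 N (3 kg), and leave the square scraper and the other things as they are.

Things in the scene. Friction and masses are not known exactly. Their poses are not given: they have to be found in the camera images.
- round_scraper: Loose rigid white plastic scraper, 45 g: a flat plate 6 mm thick (its x), 90 mm wide (its y), 70 mm high (its z). Straight lower edge with 16 mm corner radii; top corners rounded with 22 mm radius, leaving 46 mm of flat top edge. Origin at the centre of the lower edge. Starts upright in one of the stand's two grooves. The same both ways round.
- round_scraper_top (a point): Centre of the round-shouldered scraper's flat top edge, 70 mm above its origin.
- return_box: Fixed wash-return box, steel with a grey lid, 70 mm (its x) by 150 mm (its y), lid 100 by 166 mm. Origin at the centre of its underside, z up. The lid's top face is 100 mm above the origin, the floor inside 92 mm below that. Box and lid may take at most 30 N. A posted scraper ends with its top edge 22 mm below the lid's top.
- lid_middle (a point): Box-fixed point at mid lid, on its top face. Slot along box y: 8 mm wide, 94 long, walls 30 deep; takes the scraper upright, 1 mm free each side in x, 2 mm each end in y. The lid is a loose fit: the slot's centre lies -12 to +12 mm in box x and -7 to +7 mm in box y from this point, different each time, not measured; gentle touch does not shift it. Lid flat 46 mm before and behind the slot.
- ears_middle (a point): Box-fixed point, nominally midway between two guide ears 12 mm high on the lid right behind the slot (+x side), at y -54 to -30 and +30 to +54 mm from the slot's centre, clear between. They shift with the slot. Their front faces are in line with the slot's +x wall: a scraper slid in +x over the lid stops at them 1 mm past the slot's centre line.
- catch_point (a point): Nominal tip of the sprung catch at the slot's +y end, 8 mm below the mouth, 5 mm into the slot (shifts with it). Yields sideways at 5 to 7 N; the slot's ends are rigid. Centred, the scraper needs 5 to 18 N of push and stays put if let go half way in. As its rounded shoulder passes the catch (top edge 0 to 9 mm above the mouth) it snaps in and drops to the floor.
- scraper_stand: Fixed low wooden stand, 140 mm (its x) by 100 mm (its y) by 25 mm high, origin at the centre of its underside. Two grooves along its y at x = -40 and +40 mm, 8 mm wide, 19 mm deep, open at the ends, floor 6 mm above the worktop. Scrapers stand in them with their thickness along the stand's x.
- square_scraper: Loose white plastic scraper with square corners, 6 mm (its x) by 108 mm (its y) by 55 mm high, too wide for the slot, standing in the other groove. Origin at the centre of its lower edge. Leave it there.
- jar_amber: Loose bystander: small dark-lidded jar, 38 mm across, 60 mm high, beyond the box. Origin at the centre of its underside.
- cream_tub: Loose bystander: cream-coloured round tub with lid, 70 mm across, 51 mm high, on the robot's side of the box. Origin at the centre of its underside.
- clear_pack: Loose bystander: clear pack with a green sweet, 65 x 62 x 35 mm, beyond the stand and box. Origin at the centre of its underside.
Things that resemble listed ones, but are neither listed nor needed, are in the scene too. What is shaped like the round_scraper but purple is not meant.

How it is judged:
By the outcome, as a careful person would: the job done as asked, in the order asked, and still so for the second after the job is handed in, with the robot touching nothing.
It also fails if it takes over 61 s, if anything falls off the work surface, if the arm or the gripper's body presses on something with over 40 N, if the wrist force passes 120 N, or if a joint passes its speed limit or range.

## Working session

There is one attempt and no reset: what is moved stays moved. The work goes in short steps, Python scripts to look and compute and a tool call to move; the robot and the scene stay as the last step left them, time stands still between calls to the robot, and variables do not carry over. Pictures are saved under pics/ and viewed, about 8 in all and at most 12, crops included, and the job is handed in when it is done.

Besides the shell and the picture viewer there is one more tool, called after "Emit:" by a JSON object that holds its "name" and its "arguments", one argument or row to a line. drive_tool: Moves the arm, as the interface text tells. Its arguments: {"type":"object","properties":{"linear":{"type":"array","items":{"type":"array","items":{"type":"number"}}},"rot":{"type":"array","items":{"type":"array","items":{"type":"number"}}},"hand":{"type":"array","items":{"type":"number"}},"force":{"type":"number"}},"required":["linear","rot","hand"]}

```bash
mkdir -p pics
cat > h.py <<'E'
import numpy as np, cv2
from scipy.spatial.transform import Rotation as R
from station import manip, cams, order
def model(n):
    m=cams.camera_model(n); f=210/np.tan(np.radians(m['vfov'])/2)
    return m,f
def ray(n,uv,mm=None):
    m,f=mm or model(n)
    d=np.array([(uv[0]-m['cx'])/f,(uv[1]-m['cy'])/f]); s=d.copy()
    for _ in range(20): s=d/(1+m['k1']*(s@s))
    M=R.from_rotvec(m['rvec']).as_matrix(); t=np.array(m['tvec'])
    return -M.T@t, M.T@np.array([s[0],s[1],1])
def at_z(n,uv,z,mm=None):
    c,d=ray(n,uv,mm); return c+d*(z-c[2])/d[2]
def proj(n,p,mm=None):
    m,f=mm or model(n)
    X=R.from_rotvec(m['rvec']).as_matrix()@np.array(p)+np.array(m['tvec'])
    s=X[:2]/X[2]; s=s*(1+m['k1']*(s@s)); return np.array([m['cx'],m['cy']])+f*s
def tri(l):
    A=0;b=0
    for n,uv in l:
        c,d=ray(n,uv); d/=np.linalg.norm(d); P=np.eye(3)-np.outer(d,d); A=A+P; b=b+P@c
    return np.linalg.solve(A,b)
def save(img,name): cv2.imwrite('pics/'+name,img[:,:,::-1])
E
cat > a.py <<'E'
from h import *
s=manip.sense(); print(s['t'],s['tcp_pos'],s['tool_rot'],manip.tip_reach)
a=cams.snapshot('top'); b=cams.snapshot('side')
save(a,'top.png'); save(b,'side.png')
for c in('top','side'):
    print(c, ray(c,(280,210)))
    for l in ['round_scraper','round_scraper_top','lid_middle','ears_middle','catch_point','scraper_stand','square_scraper']:
        print(c,l,[(np.round(x['at']),round(x['score'],2)) for x in cams.spot_point(l,c)[:4]])
E
python3 a.py
```

```text
0.0 [0.22965207 0.58067222 0.30292465] [ 1.87290942e-01  9.82303871e-01 -1.02899928e-03 -3.86338727e-04] 0.0726
top (array([0.40635523, 0.02707243, 1.21616584]), array([ 0.12748366,  0.00211857, -0.99189708]))
top round_scraper [(array([165., 235.]), 0.73), (array([277., 184.]), 0.61), (array([282., 245.]), 0.54), (array([227., 252.]), 0.5)]
top round_scraper_top [(array([395., 135.]), 0.73), (array([156., 234.]), 0.68), (array([276., 173.]), 0.52), (array([223., 250.]), 0.46)]
top lid_middle [(array([351., 197.]), 0.72)]
top ears_middle [(array([354., 191.]), 0.89)]
top catch_point [(array([334., 202.]), 0.64)]
top scraper_stand [(array([224., 235.]), 0.67)]
top square_scraper [(array([219., 218.]), 0.74)]
side (array([ 0.20851685, -0.76388452,  0.41217025]), array([ 0.37334173,  0.85331122, -0.36421375]))
side round_scraper [(array([217., 217.]), 0.95), (array([245., 248.]), 0.9), (array([436., 288.]), 0.77), (array([216., 206.]), 0.53)]
side round_scraper_top [(array([248., 215.]), 0.94), (array([218., 194.]), 0.74), (array([217., 182.]), 0.72), (array([439., 252.]), 0.68)]
side lid_middle [(array([330., 230.]), 0.72)]
side ears_middle [(array([331., 219.]), 0.68)]
side catch_point [(array([317., 224.]), 0.9)]
side scraper_stand [(array([236., 222.]), 0.91)]
side square_scraper [(array([253., 216.]), 0.67)]
```

```bash
python3 -c "
import cv2
cv2.imwrite('pics/top_c.png',cv2.resize(cv2.imread('pics/top.png')[100:310,130:420],None,fx=2.7,fy=2.7,interpolation=2))
cv2.imwrite('pics/side_c.png',cv2.resize(cv2.imread('pics/side.png')[120:330,170:450],None,fx=2.8,fy=2.8,interpolation=2))"
```

```text
(no output)
```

View pics/top_c.png

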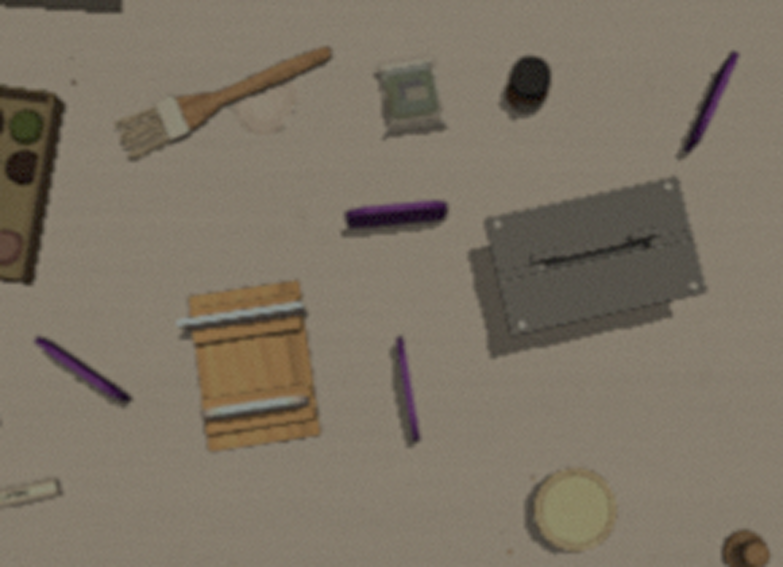

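View pics/side_c.png

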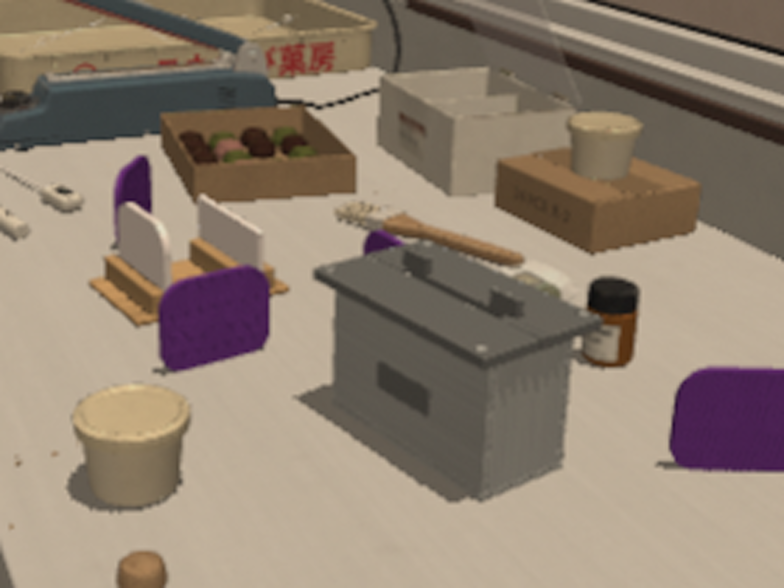

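The top view has six plate-like candidates.
- The four at (165,235), (277,184), (282,245) and (395,135) are purple, so they are out.
- The white one at (219,218) has square corners and overhangs the stand.
- The white one at (224,251) has rounded shoulders in the side view, at about (221,205). It fits the description, so it is the target.

The box's slot runs from about top px (329,197) to (373,189), with the ears on the far (+x) side.

```bash
cat > b.py <<'E'
from h import *
P=lambda u,v:(130+u/2.7,100+v/2.7)
T=lambda u,v,z:np.round(at_z('top',P(u,v),z)*1000,1)
a,b=T(206,411,.066),T(307,401,.066); print('round',a,b,(a+b)/2,np.degrees(np.arctan2(*(a-b)[:2][::-1])))
print('round top near edge',T(255,407,.076))
a,b=T(182,325,.061),T(304,311,.061); print('sq',a,b,(a+b)/2,np.degrees(np.arctan2(*(a-b)[:2][::-1])))
c=[T(*p,.1) for p in((486,219),(677,178),(706,291),(515,335))]; print('lid',c,np.mean(c,0))
for i in range(4): d=c[(i+1)%4]-c[i]; print(np.linalg.norm(d),np.degrees(np.arctan2(d[1],d[0])))
a,b=T(533,265,.1),T(655,240,.1); print('slot',a,b,(a+b)/2)
print('net lid', at_z('top',(351,197),.1),tri([('top',(351,197)),('side',(330,230))]))
print('net top', tri([('top',(223,250)),('side',(217,194))]), tri([('top',(223,250)),('side',(218,194))]))
print('stand',at_z('top',(224,235),0), 'tub',at_z('top',(130+573/2.7,100+510/2.7),.051))
s=manip.sense(); print(R.from_quat(s['tool_rot']).as_matrix().round(3))
E
python3 b.py
python3 -c "
import cv2
cv2.imwrite('pics/side_d.png',cv2.resize(cv2.imread('pics/side.png')[180:245,195:275],None,fx=8,fy=8,interpolation=2))"
```

```text
round [458.2 196.2  66. ] [466.4 111.7  66. ] [462.3  153.95  66.  ] 95.54270865690262
round top near edge [461.  154.1  76. ]
sq [531.1 218.6  61. ] [542.9 115.3  61. ] [537.   166.95  61.  ] 96.51667314273699
lid [array([614.9, -37.7, 100. ]), array([ 649.5, -197.3,  100. ]), array([ 554.5, -218.6,  100. ]), array([518.3, -60.6, 100. ])] [ 584.3  -128.55  100.  ]
163.3074401244475 -77.7680195238805
97.35856408144072 -167.36267768666963
162.09392339011356 102.90453749392302
99.27723807600614 13.336354270727709
slot [576.3 -76.2 100. ] [ 597.1 -177.6  100. ] [ 586.7 -126.9  100. ]
net lid [ 0.57884511 -0.1288636   0.1       ] [ 0.58199415 -0.13110509  0.08917683]
net top [0.45961987 0.1576708  0.07990667] [0.46070262 0.15740999 0.0797815 ]
stand [0.50230497 0.16416867 0.        ] tub [ 0.3751659  -0.11169142  0.051     ]
[[-0.93   0.368  0.   ]
 [ 0.368  0.93   0.   ]
 [-0.     0.    -1.   ]]
```

View pics/side_d.png

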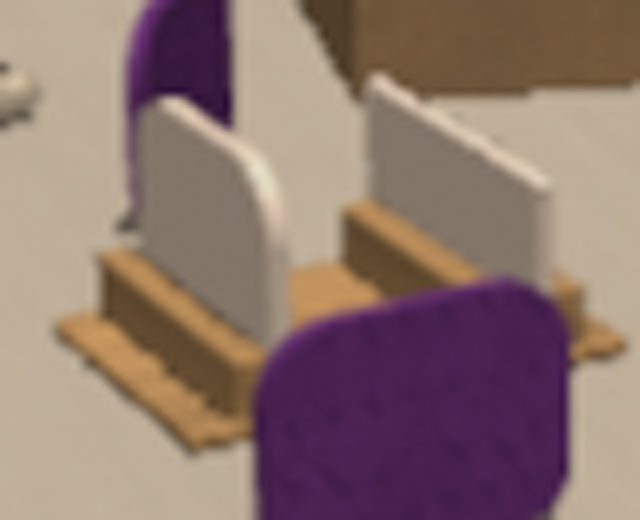

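The crop confirms it: the near white plate at crop (205,210) has rounded shoulders, and the far one at (455,180) has square corners. Next I plan the move above the round scraper.

```bash
cat >> h.py <<'E'
def plan(p,yaw,n,turn=True):
    "print n rows from the present pose to TCP p (m), pointing down, tool y at yaw deg"
    s=manip.sense(); M=R.from_quat(s['tool_rot']); p0=s['tcp_pos']
    c,sn=np.cos(np.radians(yaw)),np.sin(np.radians(yaw))
    G=R.from_matrix(np.array([[-sn,c,0],[c,sn,0],[0,0,-1.]]))   # columns x=(-s,c,0) y=(c,s,0)
    rv=(M.inv()*G).as_rotvec(); L=[];d=(np.array(p)-p0)*1000/n
    for i in range(n):
        Mi=M*R.from_rotvec(rv*i/n); L.append(np.round(Mi.inv().apply(d),1).tolist())
    print('rows',L,'rot each',np.degrees(rv/n).round(2).tolist())
def st():
    s=manip.sense();M=R.from_quat(s['tool_rot']).as_matrix()
    print('t',round(s['t'],2),'tcp',np.round(s['tcp_pos']*1000,1),'yaw',np.degrees(np.arctan2(M[1,1],M[0,1])).round(2),'z',M[:,2].round(3),'F',np.round(s['force'],1),'gap',round(s['finger_gap'],3))
E
python3 -c "
from h import *
plan([.461,.155,.25],6,14)"
```

```text
rows [[-26.5, -22.2, 3.9], [-28.2, -20.1, 3.9], [-29.7, -17.8, 3.9], [-31.0, -15.5, 3.9], [-32.1, -13.0, 3.9], [-33.0, -10.5, 3.9], [-33.7, -7.9, 3.9], [-34.2, -5.3, 3.9], [-34.5, -2.6, 3.9], [-34.6, 0.1, 3.9], [-34.5, 2.8, 3.9], [-34.2, 5.5, 3.9], [-33.7, 8.1, 3.9], [-32.9, 10.7, 3.9]] rot each [0.0, -0.0, 4.46]
```

Emit:
{"name": "drive_tool", "arguments": {
  "linear": [
    [-26,-22,4],
    [-28,-20,4],
    [-30,-18,4],
    [-31,-15,4],
    [-32,-13,4],
    [-33,-10,4],
    [-34,-8,4],
    [-34,-5,4],
    [-34,-3,4],
    [-35,0,4],
    [-34,3,4],
    [-34,5,4],
    [-34,8,4],
    [-33,11,4],
    [0,0,0],
    [0,0,0]
  ],
  "rot": [
    [0,0,4.5],
    [0,0,4.5],
    [0,0,4.5],
    [0,0,4.5],
    [0,0,4.5],
    [0,0,4.5],
    [0,0,4.5],
    [0,0,4.5],
    [0,0,4.5],
    [0,0,4.5],
    [0,0,4.5],
    [0,0,4.5],
    [0,0,4.5],
    [0,0,4.5],
    [0,0,0],
    [0,0,0]
  ],
  "hand": [85,85,85,85,85,85,85,85,85,85,85,85,85,85,85,85],
  "force": 40
}}

```text
t: 2.13
tcp_pos: [0.4633, 0.1357, 0.2468]
tool_rot: [0.691, 0.722, 0.01, 0.002]
force: [-0.2, -0.6, -0.6]
finger_gap: 0.999
```

```bash
python3 -c "
from h import *
st()
m=model('wrist'); a=cams.snapshot('wrist'); save(a,'w1.png'); import pickle; pickle.dump(m,open('w1.pkl','wb'))
print(m, ray('wrist',(280,210)))
for l in('round_scraper','round_scraper_top','scraper_stand','square_scraper'):
    print(l,[(np.round(x['at']),round(x['score'],2),at_z('wrist',x['at'],.076)) for x in cams.spot_point(l,'wrist')[:3]])
"
```

```text
t 2.13 tcp [463.3 135.7 246.8] yaw 2.52 z [ 0.016  0.012 -1.   ] F [-0.2 -0.6 -0.6] gap 0.999
({'vfov': 69.92429591909175, 'cx': 278.76778582243946, 'cy': 215.44171605996056, 'k1': -0.029877758936726135, 'rvec': array([-2.8469835 , -0.05717494, -0.03453273]), 'tvec': array([-0.4731406 ,  0.0932666 ,  0.35199272])}, np.float64(300.3331794862258)) (array([0.45904296, 0.21153428, 0.31831366]), array([ 0.03457304, -0.27200623, -0.96185365]))
round_scraper [(array([415., 283.]), 0.96, array([0.59498955, 0.07962869, 0.076     ])), (array([288., 286.]), 0.89, array([0.47749136, 0.07232973, 0.076     ])), (array([324.,  19.]), 0.88, array([0.49154331, 0.28670526, 0.076     ]))]
round_scraper_top [(array([291., 324.]), 0.87, array([0.48208988, 0.03241115, 0.076     ])), (array([445., 319.]), 0.82, array([0.63124821, 0.0418625 , 0.076     ])), (array([278., 195.]), 0.74, array([0.46381518, 0.15774153, 0.076     ]))]
scraper_stand [(array([316., 169.]), 0.73, array([0.4933369 , 0.18060568, 0.076     ])), (array([278., 195.]), 0.22, array([0.46364966, 0.15764359, 0.076     ]))]
square_scraper [(array([353., 168.]), 0.87, array([0.52348468, 0.18291   , 0.076     ]))]
```

View pics/w1.png

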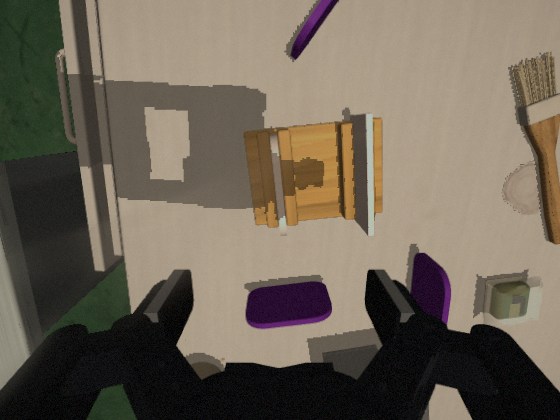

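The picture shows the round scraper's top edge as a thin strip at about x 272–284, y 135–235. The square one is at (368,175). Next I get the yaw and an approach.

```bash
python3 -c "
from h import *
import pickle
m=pickle.load(open('w1.pkl','rb'))
for uv,z in(((273,136),.066),((282,230),.066),((278,190),.076),((369,115),.061),((371,233),.061),((281,130),.025),((295,222),.025)): print(uv,at_z('wrist',uv,z,m).round(4))
plan([.4625,.156,.20],6.3,3)
"
python3 -c "
import cv2
cv2.imwrite('pics/w1c.png',cv2.resize(cv2.imread('pics/w1.png')[115:245,235:395],None,fx=4.5,fy=4.5,interpolation=2))"
```

```text
(273, 136) [0.4591 0.2023 0.066 ]
(282, 230) [0.4701 0.1216 0.066 ]
(278, 190) [0.4648 0.1598 0.076 ]
(369, 115) [0.5372 0.2224 0.061 ]
(371, 233) [0.5523 0.1198 0.061 ]
(281, 130) [0.4665 0.2067 0.025 ]
(295, 222) [0.4849 0.1162 0.025 ]
rows [[5.7, 0.2, 15.8], [5.8, 0.4, 15.7], [5.8, 0.6, 15.7]] rot each [0.32, -0.2, -1.15]
```

View pics/w1c.png

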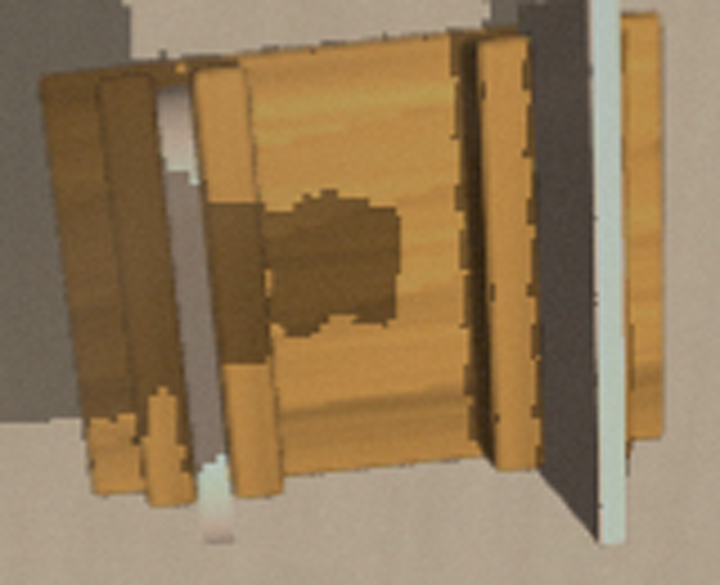

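```bash
python3 -c "
from h import *
plan([.463,.157,.17],7,4)"
```

```text
rows [[4.4, 0.2, 19.3], [4.5, 0.3, 19.3], [4.5, 0.5, 19.3], [4.6, 0.6, 19.3]] rot each [0.24, -0.15, -1.04]
```

Emit:
{"name": "drive_tool", "arguments": {
  "linear": [
    [4.5,0.3,19],
    [4.5,0.4,19],
    [4.5,0.5,19],
    [4.5,0.5,19],
    [0,0,0],
    [0,0,0]
  ],
  "rot": [
    [0.24,-0.15,-1],
    [0.24,-0.15,-1],
    [0.24,-0.15,-1],
    [0.24,-0.15,-1],
    [0,0,0],
    [0,0,0]
  ],
  "hand": [85,85,85,85,85,85]
}}

```text
t: 2.88
tcp_pos: [0.4613, 0.1652, 0.1714]
tool_rot: [0.657, 0.754, 0.002, 0.002]
force: [0.1, -0.2, 0.7]
finger_gap: 0.995
```

```bash
python3 -c "
from h import *
st(); plan([.463,.157,.1226],7,4)"
```

```text
t 2.88 tcp [461.3 165.2 171.4] yaw 7.91 z [ 0.006  0.    -1.   ] F [ 0.1 -0.2  0.7] gap 0.995
rows [[-2.1, 0.1, 12.2], [-2.1, 0.1, 12.2], [-2.1, 0.1, 12.2], [-2.1, 0.1, 12.2]] rot each [0.08, 0.01, 0.23]
```

Emit:
{"name": "drive_tool", "arguments": {
  "linear": [
    [-2,0.1,12],
    [-2,0.1,12],
    [-2,0.1,12],
    [-2,0.1,9],
    [0,0,0],
    [0,0,0],
    [0,0,0]
  ],
  "rot": [
    [0.1,0,0.2],
    [0.1,0,0.2],
    [0.1,0,0.2],
    [0.1,0,0.2],
    [0,0,0],
    [0,0,0],
    [0,0,0]
  ],
  "hand": [85,85,85,85,85,85,85]
}}

```text
t: 3.47
tcp_pos: [0.4645, 0.1607, 0.1315]
tool_rot: [0.66, 0.751, 0.003, 0.003]
force: [-0.5, 0.7, -0.4]
finger_gap: 0.996
```

```bash
python3 -c "
from h import *
st(); plan([.463,.157,.1226],7,1)"
```

```text
t 3.47 tcp [464.5 160.7 131.5] yaw 7.44 z [ 0.009  0.001 -1.   ] F [-0.5  0.7 -0.4] gap 0.996
rows [[-3.5, -2.1, 8.9]] rot each [0.54, 0.02, 0.44]
```

Emit:
{"name": "drive_tool", "arguments": {
  "linear": [
    [-2,-1.5,5],
    [-1.5,-1,4],
    [0,0,0],
    [0,0,0]
  ],
  "rot": [
    [0.3,0,0.2],
    [0.2,0,0.2],
    [0,0,0],
    [0,0,0]
  ],
  "hand": [85,85,85,85]
}}

```text
t: 3.8
tcp_pos: [0.4634, 0.1569, 0.1239]
tool_rot: [0.663, 0.749, 0.001, 0.002]
force: [-0.5, 0.9, -0.9]
finger_gap: 0.993
```

Emit:
{"name": "drive_tool", "arguments": {
  "linear": [
    [0,0,0],
    [0,0,0],
    [0,0,0],
    [0,0,0],
    [0,0,0],
    [0,0,0],
    [0,0,0],
    [0,0,0],
    [0,0,0],
    [0,0,0],
    [0,0,0],
    [0,0,0]
  ],
  "rot": [
    [0,0,0],
    [0,0,0],
    [0,0,0],
    [0,0,0],
    [0,0,0],
    [0,0,0],
    [0,0,0],
    [0,0,0],
    [0,0,0],
    [0,0,0],
    [0,0,0],
    [0,0,0]
  ],
  "hand": [40,40,40,20,20,20,3,3,3,3,3,3],
  "force": 30
}}

```text
t: 4.8
tcp_pos: [0.4644, 0.1569, 0.1242]
tool_rot: [0.662, 0.749, 0.002, 0.002]
force: [0.6, -0.3, 0.1]
finger_gap: 0.063
```

```bash
python3 -c "
from h import *
st()"
```

```text
t 4.8 tcp [464.4 156.9 124.2] yaw 7.02 z [ 0.007  0.    -1.   ] F [ 0.6 -0.3  0.1] gap 0.063
```

Emit:
{"name": "drive_tool", "arguments": {
  "linear": [
    [0,0,-8],
    [0,0,-20],
    [0,0,-30],
    [0,0,-30],
    [0,0,-30],
    [0,0,-15],
    [0,0,0]
  ],
  "rot": [
    [0,0,0],
    [0,0,0],
    [0,0,0],
    [0,0,0],
    [0,0,0],
    [0,0,0],
    [0,0,0]
  ],
  "hand": [3,3,3,3,3,3,3],
  "force": 50
}}

```text
t: 5.38
tcp_pos: [0.4623, 0.1566, 0.2637]
tool_rot: [0.663, 0.749, 0.0, 0.001]
force: [0.5, -1.2, -0.2]
finger_gap: 0.061
```

```bash
python3 -c "
from h import *
st(); plan([.603,-.200,.275],12.7,14)"
```

```text
t 5.38 tcp [462.3 156.6 263.7] yaw 6.99 z [ 0.002 -0.    -1.   ] F [ 0.5 -1.2 -0.2] gap 0.061
rows [[-26.5, 6.9, -0.8], [-26.6, 6.7, -0.8], [-26.6, 6.5, -0.8], [-26.6, 6.3, -0.8], [-26.7, 6.1, -0.8], [-26.7, 5.9, -0.8], [-26.8, 5.7, -0.8], [-26.8, 5.5, -0.8], [-26.9, 5.4, -0.8], [-26.9, 5.2, -0.8], [-26.9, 5.0, -0.8], [-27.0, 4.8, -0.8], [-27.0, 4.6, -0.8], [-27.0, 4.4, -0.8]] rot each [0.01, 0.0, -0.41]
```

Emit:
{"name": "drive_tool", "arguments": {
  "linear": [
    [-10,4,-2],
    [-25,6.5,-2],
    [-27,6.5,-1],
    [-27,6,-1],
    [-27,6,-1],
    [-27,6,-1],
    [-27,6,-1],
    [-27,5.5,-1],
    [-27,5.5,-1],
    [-27,5,-1],
    [-27,5,-1],
    [-27,5,-1],
    [-27,4.5,-1],
    [-25,4.5,0],
    [-10,3,0],
    [0,0,0],
    [0,0,0],
    [0,0,0]
  ],
  "rot": [
    [0,0,-0.4],
    [0,0,-0.4],
    [0,0,-0.4],
    [0,0,-0.4],
    [0,0,-0.4],
    [0,0,-0.4],
    [0,0,-0.4],
    [0,0,-0.4],
    [0,0,-0.4],
    [0,0,-0.4],
    [0,0,-0.4],
    [0,0,-0.4],
    [0,0,-0.4],
    [0,0,-0.4],
    [0,0,0],
    [0,0,0],
    [0,0,0],
    [0,0,0]
  ],
  "hand": [3,3,3,3,3,3,3,3,3,3,3,3,3,3,3,3,3,3]
}}

```text
t: 6.88
tcp_pos: [0.5948, -0.202, 0.2599]
tool_rot: [0.623, 0.782, -0.004, -0.018]
force: [0.8, -0.2, 0.3]
finger_gap: 0.056
```

```bash
python3 -c "
from h import *
import pickle
st()
m=model('wrist'); a=cams.snapshot('wrist'); save(a,'w2.png'); pickle.dump(m,open('w2.pkl','wb'))
save(cv2.resize(a,(800,600),interpolation=cv2.INTER_CUBIC),'w2b.png')
for l in('lid_middle','ears_middle','catch_point','return_box'):
    print(l,[(np.round(x['at']),round(x['score'],2),at_z('wrist',x['at'],.1).round(4)) for x in cams.spot_point(l,'wrist')[:2]])
st()
"
```

```text
t 6.88 tcp [ 594.8 -202.   259.9] yaw 12.95 z [-0.034  0.016 -0.999] F [ 0.8 -0.2  0.3] gap 0.056
lid_middle [(array([289., 139.]), 0.76, array([ 0.5827, -0.1351,  0.1   ]))]
ears_middle [(array([278., 298.]), 0.65, array([ 0.6051, -0.2701,  0.1   ]))]
catch_point [(array([292.,  78.]), 0.62, array([ 0.5758, -0.0941,  0.1   ]))]
return_box [(array([289., 132.]), 0.78, array([ 0.5825, -0.1313,  0.1   ]))]
t 7.13 tcp [ 595.5 -202.   261. ] yaw 13.01 z [-0.032  0.015 -0.999] F [-0.   0.1 -0.7] gap 0.057
```

View pics/w2b.png

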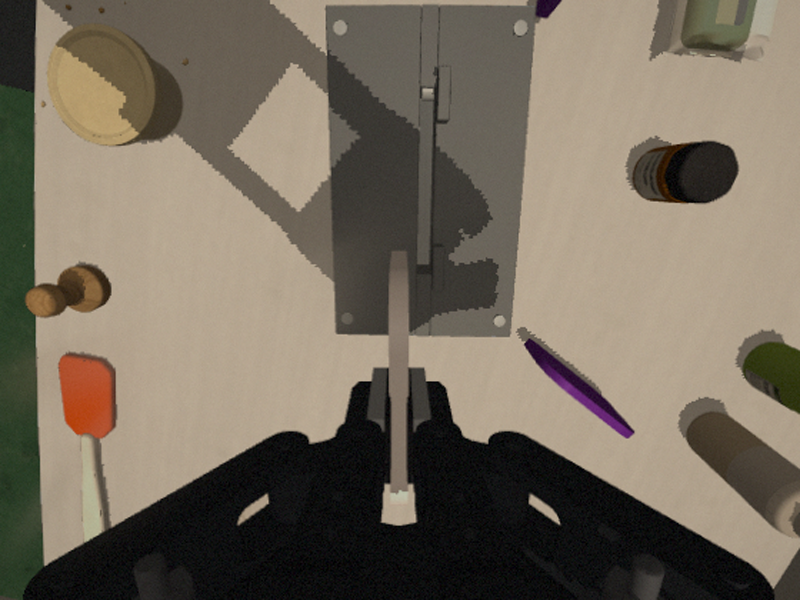

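The slot shows in the lid from about (429,85) to (424,272) in the 800-wide view. The ears are at its right, the catch is at (427,92), and the held scraper's +y end is at (399,250). I'll enlarge that part.

```bash
python3 -c "
import cv2
a=cv2.imread('pics/w2.png')[0:240,225:375]
cv2.imwrite('pics/w2c.png',cv2.convertScaleAbs(cv2.resize(a[30:200,40:110],None,fx=3.5*1.0*1.0,fy=3.5,interpolation=2),alpha=1.8,beta=0))"
```

```text
(no output)
```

View pics/w2c.png

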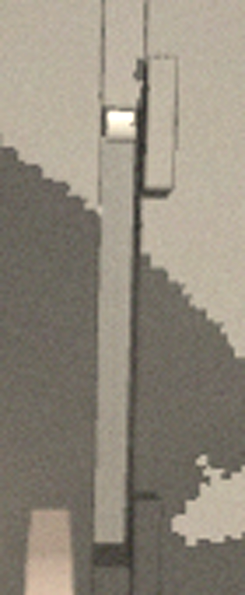

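```bash
cat > c.py <<'E'
from h import *
import pickle
m=pickle.load(open('w2.pkl','rb'))
W=lambda u,v,z:at_z('wrist',(265+u/3.5,30+v/3.5),z,m)*1000
print('cam',ray('wrist',(280,210),m)[0])
a=[W(103,105,.1),W(140,105,.1)];b=[W(94,567,.1),W(132,567,.1)]
A,B=np.mean(a,0),np.mean(b,0)
print('widths',np.linalg.norm(a[1]-a[0]),np.linalg.norm(b[1]-b[0]),'len',np.linalg.norm(A-B),'mid',(A+B)/2,'yaw',np.degrees(np.arctan2(-(A-B)[0],(A-B)[1])))
e,f=W(143,195,.1),W(134,493,.1); print('ears base',e,f,np.linalg.norm(e-f),(e+f)/2)
V=lambda u,v,z:at_z('wrist',(u/1.4286,v/1.4286),z,m)*1000
d=V(434,5,.1)-V(424,334,.1); print('seam yaw',np.degrees(np.arctan2(-d[0],d[1])))
c=[V(*p,.1) for p in((327,7),(536,5),(511,336),(336,335))]; print('lid',[x.round(1) for x in c],np.mean(c,0))
d=c[0]-c[3];print(np.degrees(np.arctan2(-d[0],d[1]))); d=c[1]-c[2];print(np.degrees(np.arctan2(-d[0],d[1])))
# scraper predicted silhouette end in image for y offset dy (mm, tool x)
s=manip.sense(); M=R.from_rotvec([0,0,0])
p=np.array([.5948,-.2020,.2599]); z=np.array([-.034,.016,-.999]); y=np.array([np.cos(np.radians(12.95)),np.sin(np.radians(12.95)),0]);y-=z*(y@z);y/=np.linalg.norm(y);x=np.cross(y,z)
for dy in(-4,0,4): print(dy,[((proj('wrist',p+x*(.045+dy/1000)+z*h+y*t,m)-[265,30])*3.5).round(1) for h in(.070,.085,.102) for t in(-.003,.003)])
for sgn in (1,-1): print('top flat end',sgn,(proj('wrist',p+x*.023*sgn+z*.048,m)*1.4286).round(0))
E
python3 c.py
```

```text
cam [ 0.58016621 -0.1286842   0.33223153]
widths 7.435365264464516 8.528586491870072 len 94.76775173449185 mid [ 588.16792856 -127.5288055   100.        ] yaw 12.769024512022465
ears base [586.05856628 -96.80683158 100.        ] [ 599.16795886 -156.5577185   100.        ] 61.1720905469794 [ 592.61326257 -126.68227504  100.        ]
seam yaw 12.13102807552852
lid [array([522.4, -58.1, 100. ]), array([618.8, -35.9, 100. ]), array([ 655.2, -197.3,  100. ]), array([ 557.4, -220.1,  100. ])] [ 588.46173613 -127.83378246  100.        ]
12.20342280894151
12.699232829217276
-4 [array([ 25.1, 587.3]), array([ 68.7, 587.3]), array([ 27. , 563.1]), array([ 66.7, 563. ]), array([ 28.9, 540.4]), array([ 64.9, 540.4])]
0 [array([ 24.8, 558.9]), array([ 68.8, 558.8]), array([ 26.8, 537.1]), array([ 66.8, 537. ]), array([ 28.7, 516.7]), array([ 64.9, 516.6])]
4 [array([ 24.6, 530. ]), array([ 68.9, 529.9]), array([ 26.6, 510.6]), array([ 66.9, 510.6]), array([ 28.5, 492.6]), array([ 65. , 492.5])]
top flat end 1 [398. 358.]
top flat end -1 [398. 484.]
```

```bash
python3 -c "
from h import *
plan([.5872,-.1286,.242],12.5,4)"
```

```text
rows [[18.2, 2.2, 5.1], [18.3, 2.2, 5.0], [18.3, 2.1, 4.9], [18.3, 2.0, 4.8]] rot each [-0.4, -0.3, 0.12]
```

Emit:
{"name": "drive_tool", "arguments": {
  "linear": [
    [14,2,4],
    [18,2,4],
    [18,2,4],
    [14,2,3],
    [5,0,2],
    [0,0,0],
    [0,0,0]
  ],
  "rot": [
    [-0.4,-0.3,0.1],
    [-0.4,-0.3,0.1],
    [-0.4,-0.3,0.1],
    [-0.4,-0.3,0.1],
    [0,0,0],
    [0,0,0],
    [0,0,0]
  ],
  "hand": [3,3,3,3,3,3,3]
}}

```text
t: 7.72
tcp_pos: [0.5875, -0.1277, 0.2467]
tool_rot: [0.624, 0.781, 0.0, 0.003]
force: [-0.2, 0.1, -0.7]
finger_gap: 0.059
```

```bash
python3 -c "
from h import *
st();plan([.5872,-.1286,.234],12.5,3)"
```

```text
t 7.72 tcp [ 587.5 -127.7  246.7] yaw 12.79 z [ 0.005 -0.003 -1.   ] F [-0.2  0.1 -0.7] gap 0.059
rows [[-0.3, -0.2, 4.2], [-0.3, -0.2, 4.2], [-0.3, -0.2, 4.2]] rot each [0.08, 0.08, 0.1]
```

Emit:
{"name": "drive_tool", "arguments": {
  "linear": [
    [-0.4,-0.3,5],
    [-0.4,-0.3,5],
    [-0.3,-0.2,5],
    [0,0,4],
    [0,0,0],
    [0,0,0]
  ],
  "rot": [
    [0.1,0.1,0.1],
    [0.1,0.1,0.1],
    [0.1,0.1,0.1],
    [0,0,0],
    [0,0,0],
    [0,0,0]
  ],
  "hand": [3,3,3,3,3,3]
}}

```text
t: 8.22
tcp_pos: [0.5883, -0.1329, 0.2261]
tool_rot: [0.627, 0.779, -0.0, 0.0]
force: [-0.3, -0.1, -1.0]
finger_gap: 0.052
```

```bash
python3 -c "
from h import *
import pickle
st()
m=model('wrist'); a=cams.snapshot('wrist'); save(a,'w3.png'); pickle.dump(m,open('w3.pkl','wb'))
save(cv2.convertScaleAbs(cv2.resize(a[100:340,200:360],None,fx=3.3,fy=2.5,interpolation=2)[:600],alpha=1.6),'w3c.png')
print([proj('wrist',[.5882-.216*t,-.1275+.976*t,.1],m).round(1) for t in(.047,-.047)])
"
```

```text
t 8.22 tcp [ 588.3 -132.9  226.1] yaw 12.28 z [ 0.001 -0.001 -1.   ] F [-0.3 -0.1 -1. ] gap 0.052
[array([279.8, 159.7]), array([280.2, 287.2])]
```

View pics/w3c.png

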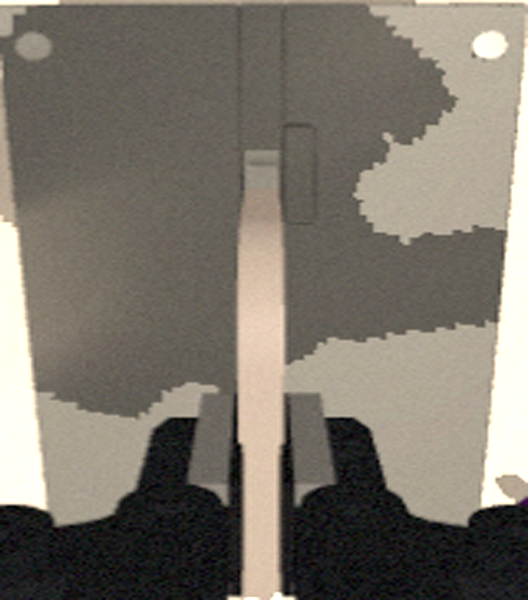

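The scraper hovers in line with the slot in x (centre 262 against 263 in the crop). The slot's +y end shows at row 150, just where I predicted it, and the tool sits about 4 mm too far toward −y. I'll correct that and go down gently.

Emit:
{"name": "drive_tool", "arguments": {
  "linear": [
    [1.5,0.2,1],
    [1.5,0.2,1],
    [1.2,0.1,1],
    [0,0,0],
    [0,0,0]
  ],
  "rot": [
    [0,0,0],
    [0,0,0],
    [0,0,0],
    [0,0,0],
    [0,0,0]
  ],
  "hand": [3,3,3,3,3]
}}

```text
t: 8.68
tcp_pos: [0.5879, -0.1285, 0.2231]
tool_rot: [0.628, 0.779, 0.0, 0.001]
force: [0.9, 1.4, -0.7]
finger_gap: 0.058
```

```bash
python3 -c "
from h import *
st();plan([.5882,-.1286,.218],12.5,1)"
```

```text
t 8.68 tcp [ 587.9 -128.5  223.1] yaw 12.26 z [ 0.001 -0.001 -1.   ] F [ 0.9  1.4 -0.7] gap 0.058
rows [[-0.2, 0.2, 5.1]] rot each [0.04, 0.05, -0.24]
```

Emit:
{"name": "drive_tool", "arguments": {
  "linear": [
    [0,0,1.5],
    [0,0,1.5],
    [0,0,1],
    [0,0,1],
    [0,0,1],
    [0,0,0]
  ],
  "rot": [
    [0,0,0],
    [0,0,-0.2],
    [0,0,0],
    [0,0,0],
    [0,0,0],
    [0,0,0]
  ],
  "hand": [3,3,3,3,3,3]
}}

```text
t: 9.18
tcp_pos: [0.588, -0.1282, 0.2168]
tool_rot: [0.626, 0.78, 0.0, 0.001]
force: [0.6, -0.6, -0.4]
finger_gap: 0.058
```

Emit:
{"name": "drive_tool", "arguments": {
  "linear": [
    [0,0,1],
    [0,0,1],
    [0,0,0]
  ],
  "rot": [
    [0,0,0],
    [0,0,0],
    [0,0,0]
  ],
  "hand": [3,3,3]
}}

```text
t: 9.43
tcp_pos: [0.5881, -0.1283, 0.2146]
tool_rot: [0.626, 0.78, 0.0, 0.001]
force: [-0.2, 0.2, -0.6]
finger_gap: 0.061
```

No contact at 3–4 mm below lid level, so the edge seems to be in the slot. I'll keep going gently.

Emit:
{"name": "drive_tool", "arguments": {
  "linear": [
    [0,0,1],
    [0,0,1],
    [0,0,1],
    [0,0,1],
    [0,0,0]
  ],
  "rot": [
    [0,0,0],
    [0,0,0],
    [0,0,0],
    [0,0,0],
    [0,0,0]
  ],
  "hand": [3,3,3,3,3]
}}

```text
t: 9.85
tcp_pos: [0.5881, -0.1284, 0.2101]
tool_rot: [0.626, 0.78, 0.0, 0.001]
force: [-0.1, 0.6, -0.4]
finger_gap: 0.057
```

Emit:
{"name": "drive_tool", "arguments": {
  "linear": [
    [0,0,1],
    [0,0,1],
    [0,0,1],
    [0,0,1],
    [0,0,0]
  ],
  "rot": [
    [0,0,0],
    [0,0,0],
    [0,0,0],
    [0,0,0],
    [0,0,0]
  ],
  "hand": [3,3,3,3,3]
}}

```text
t: 10.27
tcp_pos: [0.5881, -0.1284, 0.2057]
tool_rot: [0.626, 0.78, 0.0, 0.001]
force: [-0.0, 0.2, 0.6]
finger_gap: 0.059
```

Emit:
{"name": "drive_tool", "arguments": {
  "linear": [
    [0,0,1],
    [0,0,1],
    [0,0,1],
    [0,0,1]
  ],
  "rot": [
    [0,0,0],
    [0,0,0],
    [0,0,0],
    [0,0,0]
  ],
  "hand": [3,3,3,3]
}}

```text
t: 10.6
tcp_pos: [0.5884, -0.1294, 0.2028]
tool_rot: [0.626, 0.78, -0.0, 0.002]
force: [-0.6, -1.9, 1.8]
finger_gap: 0.061
```

Emit:
{"name": "drive_tool", "arguments": {
  "linear": [
    [0,0,1],
    [0,0,1],
    [0,0,1]
  ],
  "rot": [
    [0,0,0],
    [0,0,0],
    [0,0,0]
  ],
  "hand": [3,3,3]
}}

```text
t: 10.85
tcp_pos: [0.5886, -0.1301, 0.2003]
tool_rot: [0.626, 0.78, -0.001, 0.003]
force: [-0.4, -1.7, 2.5]
finger_gap: 0.058
```

Emit:
{"name": "drive_tool", "arguments": {
  "linear": [
    [0,0,1],
    [0,0,1],
    [0,0,1]
  ],
  "rot": [
    [0,0,0],
    [0,0,0],
    [0,0,0]
  ],
  "hand": [3,3,3]
}}

```text
t: 11.1
tcp_pos: [0.5887, -0.1303, 0.1984]
tool_rot: [0.626, 0.78, -0.001, 0.003]
force: [-2.6, -0.5, 9.2]
finger_gap: 0.062
```

Emit:
{"name": "drive_tool", "arguments": {
  "linear": [
    [0.4,0,0.8],
    [0.4,0,0.8]
  ],
  "rot": [
    [0,0,0],
    [0,0,0]
  ],
  "hand": [3,3]
}}

```text
t: 11.27
tcp_pos: [0.5886, -0.1301, 0.1983]
tool_rot: [0.626, 0.78, -0.001, 0.004]
force: [-2.2, -2.1, 7.1]
finger_gap: 0.059
```

```bash
python3 -c "
from h import *
st(); print(manip.sense()['ft_torque']);plan([.5882,-.1286,.196],12.5,1)"
```

```text
t 11.27 tcp [ 588.6 -130.1  198.3] yaw 12.53 z [ 0.005 -0.007 -1.   ] F [-2.2 -2.1  7.1] gap 0.059
[-0.2597584   0.50771107 -0.06684356]
rows [[1.6, -0.1, 2.3]] rot each [0.17, 0.43, 0.03]
```

Emit:
{"name": "drive_tool", "arguments": {
  "linear": [
    [0.8,0,1.3],
    [0.8,0,1.3]
  ],
  "rot": [
    [0,0.3,0],
    [0,0.3,0]
  ],
  "hand": [3,3]
}}

```text
t: 11.43
tcp_pos: [0.5887, -0.1305, 0.1976]
tool_rot: [0.625, 0.78, 0.001, 0.002]
force: [-2.7, -4.5, 7.6]
finger_gap: 0.06
```

```bash
python3 -c "
from h import *
st(); print(manip.sense()['ft_torque'])"
```

```text
t 11.43 tcp [ 588.7 -130.5  197.6] yaw 12.61 z [ 0.004 -0.002 -1.   ] F [-2.7 -4.5  7.6] gap 0.06
[-0.68220859  0.62038187 -0.14624668]
```

Emit:
{"name": "drive_tool", "arguments": {
  "linear": [
    [0.8,0,1.7],
    [0.8,0,1.7],
    [0.8,0,1.7]
  ],
  "rot": [
    [0,0.1,0],
    [0,0.1,0],
    [0,0.1,0]
  ],
  "hand": [3,3,3]
}}

```text
t: 11.68
tcp_pos: [0.5887, -0.1305, 0.1955]
tool_rot: [0.625, 0.781, 0.001, 0.002]
force: [-2.8, -2.7, 7.9]
finger_gap: 0.057
```

```bash
python3 -c "
from h import *
st(); print(manip.sense()['ft_torque'])"
```

```text
t 11.68 tcp [ 588.7 -130.5  195.5] yaw 12.63 z [ 0.005 -0.001 -1.   ] F [-2.8 -2.7  7.9] gap 0.057
[-0.57733589  0.55604796 -0.11557351]
```

Emit:
{"name": "drive_tool", "arguments": {
  "linear": [
    [0.6,-0.2,2],
    [0.6,-0.2,2],
    [0.6,-0.2,2],
    [0.6,-0.2,2]
  ],
  "rot": [
    [0,0.1,0],
    [0,0.1,0],
    [0,0.1,0],
    [0,0.1,0]
  ],
  "hand": [3,3,3,3]
}}

```text
t: 12.02
tcp_pos: [0.5883, -0.1307, 0.191]
tool_rot: [0.625, 0.781, 0.002, 0.003]
force: [-2.4, -2.3, 7.4]
finger_gap: 0.06
```

Emit:
{"name": "drive_tool", "arguments": {
  "linear": [
    [0.6,-0.2,2],
    [0.6,-0.2,2],
    [0.6,-0.2,2],
    [0.6,-0.2,2]
  ],
  "rot": [
    [0,0,0],
    [0,0,0],
    [0,0,0],
    [0,0,0]
  ],
  "hand": [3,3,3,3]
}}

```text
t: 12.35
tcp_pos: [0.5879, -0.1303, 0.1863]
tool_rot: [0.625, 0.781, 0.002, 0.006]
force: [-2.3, -1.6, 6.6]
finger_gap: 0.058
```

```bash
python3 -c "
from h import *
st(); print(manip.sense()['ft_torque'])"
```

```text
t 12.35 tcp [ 587.9 -130.3  186.3] yaw 12.66 z [ 0.011 -0.004 -1.   ] F [-2.3 -1.6  6.6] gap 0.058
[-0.34109775  0.51860091 -0.08311698]
```

Emit:
{"name": "drive_tool", "arguments": {
  "linear": [
    [0.4,0,2],
    [0.4,0,2],
    [0.4,0,2],
    [0.4,0,2]
  ],
  "rot": [
    [0.3,0.1,0],
    [0.3,0.1,0],
    [0.2,0,0],
    [0.2,0,0]
  ],
  "hand": [3,3,3,3]
}}

```text
t: 12.68
tcp_pos: [0.5891, -0.13, 0.1817]
tool_rot: [0.625, 0.781, -0.004, 0.002]
force: [-2.3, -1.2, 7.7]
finger_gap: 0.058
```

```bash
python3 -c "
from h import *
st(); print(manip.sense()['ft_torque'])"
```

```text
t 12.68 tcp [ 589.1 -130.   181.7] yaw 12.63 z [-0.002 -0.008 -1.   ] F [-2.3 -1.2  7.7] gap 0.058
[-0.22612108  0.39847245 -0.11397455]
```

Emit:
{"name": "drive_tool", "arguments": {
  "linear": [
    [0.3,0,2],
    [0.3,0,2],
    [0.3,0,2],
    [0,0,0]
  ],
  "rot": [
    [0,0.1,0],
    [0,0.1,0],
    [0,0,0],
    [0,0,0]
  ],
  "hand": [3,3,3,3]
}}

```text
t: 13.02
tcp_pos: [0.5891, -0.1301, 0.1784]
tool_rot: [0.625, 0.78, -0.003, 0.002]
force: [-0.4, -0.5, -3.8]
finger_gap: 0.06
```

Emit:
{"name": "drive_tool", "arguments": {
  "linear": [
    [0,0,0],
    [0,0,0],
    [0,0,0],
    [0,0,0],
    [0,0,0],
    [0,0,0],
    [0,0,0]
  ],
  "rot": [
    [0,0,0],
    [0,0,0],
    [0,0,0],
    [0,0,0],
    [0,0,0],
    [0,0,0],
    [0,0,0]
  ],
  "hand": [40,40,40,40,40,40,40]
}}

```text
t: 13.6
tcp_pos: [0.589, -0.1284, 0.1761]
tool_rot: [0.625, 0.781, -0.002, 0.0]
force: [0.0, 0.2, 0.7]
finger_gap: 0.466
```

Emit:
{"name": "drive_tool", "arguments": {
  "linear": [
    [0,0,-8],
    [0,0,-12],
    [0,0,-12],
    [0,0,-6],
    [0,0,0],
    [0,0,0]
  ],
  "rot": [
    [0,0,0],
    [0,0,0],
    [0,0,0],
    [0,0,0],
    [0,0,0],
    [0,0,0]
  ],
  "hand": [40,40,40,40,40,40]
}}

```text
t: 14.1
tcp_pos: [0.589, -0.128, 0.217]
tool_rot: [0.625, 0.781, -0.002, -0.0]
force: [0.8, -0.2, 0.6]
finger_gap: 0.465
```

```bash
python3 -c "
from h import *
import pickle
st();plan([.5882,-.1275,.216],12.5,2)
m=model('wrist'); a=cams.snapshot('wrist'); save(a,'w4.png'); pickle.dump(m,open('w4.pkl','wb'))
save(cv2.convertScaleAbs(cv2.resize(a[100:340,180:380],None,fx=3,fy=2.5,interpolation=2)[:600],alpha=1.5),'w4c.png')
"
```

```text
t 14.1 tcp [ 589. -128.  217.] yaw 12.62 z [-0.003 -0.003 -1.   ] F [ 0.8 -0.2  0.6] gap 0.465
rows [[0.3, -0.3, 0.5], [0.3, -0.3, 0.5]] rot each [-0.11, 0.07, 0.06]
```

View pics/w4c.png

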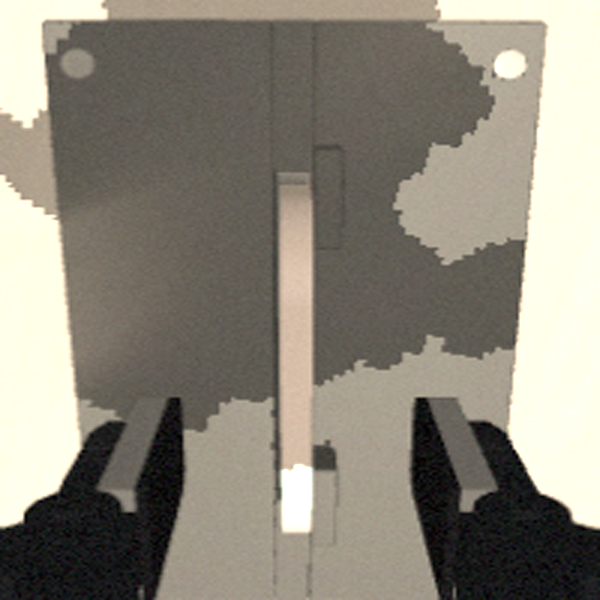

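The scraper stands upright in the slot, crop (293,185) to (297,530), and stays put now that I have let go. I'll shut the fingers above it and push.

Emit:
{"name": "drive_tool", "arguments": {
  "linear": [
    [2,-0.3,0],
    [2,-0.3,0],
    [1,0,0],
    [0,0,0],
    [0,0,0],
    [0,0,0],
    [0,0,0]
  ],
  "rot": [
    [0,0,0],
    [0,0,0],
    [0,0,0],
    [0,0,0],
    [0,0,0],
    [0,0,0],
    [0,0,0]
  ],
  "hand": [0,0,0,0,0,0,0],
  "force": 40
}}

```text
t: 14.73
tcp_pos: [0.5858, -0.1221, 0.2143]
tool_rot: [0.625, 0.781, -0.003, -0.003]
force: [-0.2, -0.5, -0.0]
finger_gap: 0.001
```

Emit:
{"name": "drive_tool", "arguments": {
  "linear": [
    [0,0,3],
    [0,0,3],
    [0,0,3],
    [0,0,2],
    [0,0,0]
  ],
  "rot": [
    [0,0,0],
    [0,0,0],
    [0,0,0],
    [0,0,0],
    [0,0,0]
  ],
  "hand": [0,0,0,0,0]
}}

```text
t: 15.15
tcp_pos: [0.5861, -0.1224, 0.2024]
tool_rot: [0.625, 0.781, -0.003, -0.002]
force: [0.2, 0.4, 2.4]
finger_gap: -0.002
```

```bash
python3 -c "
from h import *
st()"
```

```text
t 15.15 tcp [ 586.1 -122.4  202.4] yaw 12.62 z [-0.007 -0.001 -1.   ] F [0.2 0.4 2.4] gap -0.002
```

Emit:
{"name": "drive_tool", "arguments": {
  "linear": [
    [0,0.4,1.5],
    [0,0.4,2],
    [0,0,2],
    [0,0,2]
  ],
  "rot": [
    [0,0,0],
    [0,0,0],
    [0,0,0],
    [0,0,0]
  ],
  "hand": [0,0,0,0]
}}

```text
t: 15.48
tcp_pos: [0.5867, -0.1223, 0.2]
tool_rot: [0.625, 0.781, -0.003, -0.002]
force: [-3.0, 0.2, 10.3]
finger_gap: 0.001
```

Emit:
{"name": "drive_tool", "arguments": {
  "linear": [
    [0,0,2],
    [0,0,2],
    [0,0,2],
    [0,0,2]
  ],
  "rot": [
    [0,0,0],
    [0,0,0],
    [0,0,0],
    [0,0,0]
  ],
  "hand": [0,0,0,0]
}}

```text
t: 15.82
tcp_pos: [0.5866, -0.1222, 0.1988]
tool_rot: [0.625, 0.781, -0.003, -0.001]
force: [-3.0, 1.7, 10.3]
finger_gap: 0.001
```

```bash
python3 -c "
from h import *
st()"
```

```text
t 15.82 tcp [ 586.6 -122.2  198.8] yaw 12.68 z [-0.005 -0.004 -1.   ] F [-3.   1.7 10.3] gap 0.001
```

Emit:
{"name": "drive_tool", "arguments": {
  "linear": [
    [0,0,2.6],
    [0,0,2.8],
    [0,0,2.8],
    [0,0,2.8]
  ],
  "rot": [
    [0,0,0],
    [0,0,0],
    [0,0,0],
    [0,0,0]
  ],
  "hand": [0,0,0,0]
}}

```text
t: 16.15
tcp_pos: [0.5865, -0.1221, 0.1949]
tool_rot: [0.624, 0.781, -0.003, 0.001]
force: [-3.1, 1.6, 10.4]
finger_gap: -0.001
```

Emit:
{"name": "drive_tool", "arguments": {
  "linear": [
    [0,0,2.8],
    [0,0,2.8],
    [0,0,2.8]
  ],
  "rot": [
    [0,0,0],
    [0,0,0],
    [0,0,0]
  ],
  "hand": [0,0,0]
}}

```text
t: 16.4
tcp_pos: [0.5863, -0.122, 0.1916]
tool_rot: [0.624, 0.781, -0.003, 0.002]
force: [-3.8, 0.8, 10.6]
finger_gap: 0.0
```

```bash
python3 -c "
from h import *
st()"
```

```text
t 16.4 tcp [ 586.3 -122.   191.6] yaw 12.76 z [-0.001 -0.007 -1.   ] F [-3.8  0.8 10.6] gap 0.0
```

Emit:
{"name": "drive_tool", "arguments": {
  "linear": [
    [0,0,2.8],
    [0,0,2.8],
    [0,0,2.8],
    [0,0,2.8]
  ],
  "rot": [
    [0,0.1,0],
    [0,0.1,0],
    [0,0.1,0],
    [0,0.1,0]
  ],
  "hand": [0,0,0,0]
}}

```text
t: 16.73
tcp_pos: [0.5861, -0.1224, 0.1868]
tool_rot: [0.624, 0.782, -0.001, 0.0]
force: [-1.4, 1.4, 8.2]
finger_gap: -0.002
```

Emit:
{"name": "drive_tool", "arguments": {
  "linear": [
    [0,0,2.8],
    [0,0,2.8],
    [0,0,2.8]
  ],
  "rot": [
    [0,0.1,0],
    [0,0.1,0],
    [0,0.1,0]
  ],
  "hand": [0,0,0]
}}

```text
t: 16.98
tcp_pos: [0.586, -0.1226, 0.1827]
tool_rot: [0.624, 0.782, 0.0, -0.001]
force: [-2.4, 0.7, 9.0]
finger_gap: -0.002
```

```bash
python3 -c "
from h import *
st()"
```

```text
t 16.98 tcp [ 586.  -122.6  182.7] yaw 12.85 z [-0.001  0.002 -1.   ] F [-2.4  0.7  9. ] gap -0.002
```

Emit:
{"name": "drive_tool", "arguments": {
  "linear": [
    [0,0.2,2.5],
    [0,0.2,2.5]
  ],
  "rot": [
    [0,0,0],
    [0,0,0]
  ],
  "hand": [0,0]
}}

```text
t: 17.15
tcp_pos: [0.5859, -0.1224, 0.1801]
tool_rot: [0.624, 0.782, 0.0, -0.001]
force: [-1.9, 0.2, 3.0]
finger_gap: -0.005
```

Emit:
{"name": "drive_tool", "arguments": {
  "linear": [
    [0,0,2.2],
    [0,0,2.2]
  ],
  "rot": [
    [0,0,0],
    [0,0,0]
  ],
  "hand": [0,0]
}}

```text
t: 17.32
tcp_pos: [0.586, -0.1224, 0.1761]
tool_rot: [0.624, 0.782, 0.0, -0.001]
force: [-0.7, 0.5, -0.1]
finger_gap: -0.003
```

```bash
python3 -c "
from h import *
st()"
```

```text
t 17.32 tcp [ 586.  -122.4  176.1] yaw 12.85 z [-0.     0.001 -1.   ] F [-0.7  0.5 -0.1] gap -0.003
```

The force fell to zero, so it seems to have snapped in. I'll back off and look.

Emit:
{"name": "drive_tool", "arguments": {
  "linear": [
    [0,0,-10],
    [0,0,-25],
    [-10,0,-30],
    [-20,0,-25],
    [-25,0,-15],
    [-15,0,0],
    [0,0,0]
  ],
  "rot": [
    [0,0,0],
    [0,0,0],
    [0,0,0],
    [0,0,0],
    [0,0,0],
    [0,0,0],
    [0,0,0]
  ],
  "hand": [0,0,0,0,0,0,0]
}}

```text
t: 17.9
tcp_pos: [0.6013, -0.1915, 0.2842]
tool_rot: [0.622, 0.783, -0.001, -0.004]
force: [0.1, -0.2, 0.2]
finger_gap: 0.001
```

```bash
python3 -c "
from h import *
st()
a=cams.snapshot('wrist'); uv=proj('wrist',[.5882,-.1275,.1]).astype(int); print(uv)
r=max(0,uv[1]-75); w=a[r:r+150,uv[0]-60:uv[0]+60]
b=cams.snapshot('side')[150:300,200:400]
save(np.hstack([cv2.convertScaleAbs(cv2.resize(w,None,fx=3,fy=3,interpolation=2),alpha=1.6), cv2.resize(b,None,fx=2.1,fy=3,interpolation=2)]),'w5.png')
"
```

```text
t 17.9 tcp [ 601.3 -191.5  284.2] yaw 13.02 z [-0.007  0.003 -1.   ] F [ 0.1 -0.2  0.2] gap 0.001
[281 137]
```

View pics/w5.png

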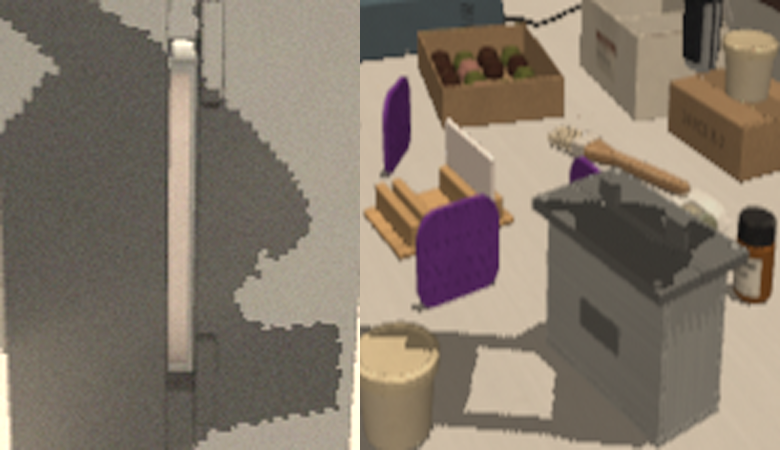

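```bash
python3 -c "
from h import *
m=model('wrist'); O=np.array([281-60,62])
print(ray('wrist',(280,210),m)[0])
P=lambda bx,by,z:((proj('wrist',[.5882+.976*bx-.216*by,-.1275+.216*bx+.976*by,z],m)-O)*3).round(0)
print('slot ends',P(0,.047,.1),P(0,-.047,.1),'widths',P(-.004,0,.1),P(.004,0,.1))
for top in(.103,.1,.09,.078): print(top,[P(0,s*y,top-h) for s in(1,-1) for y,h in((.023,0),(.0386,.0064),(.045,.022))], P(-.003,0,top)[0],P(.003,0,top)[0])
a=cv2.imread('pics/w5.png'); 
for v in range(20,400,14): print(v,a[v,182].tolist(),end=' ')
print(a[200,155:210:3,2])
"
```

```text
[ 0.58349293 -0.11494498  0.35415312]
slot ends [189.  51.] [184. 403.] widths [172. 236.] [201. 236.]
0.103 [array([188., 147.]), array([188.,  87.]), array([188.,  68.]), array([185., 321.]), array([184., 372.]), array([184., 382.])] 175.0 197.0
0.1 [array([187., 148.]), array([188.,  88.]), array([188.,  70.]), array([185., 320.]), array([184., 370.]), array([184., 380.])] 175.0 197.0
0.09 [array([187., 149.]), array([188.,  92.]), array([188.,  74.]), array([185., 315.]), array([184., 363.]), array([184., 374.])] 176.0 197.0
0.078 [array([187., 151.]), array([187.,  96.]), array([187.,  79.]), array([185., 309.]), array([184., 356.]), array([184., 366.])] 176.0 196.0
20 [146, 162, 170] 34 [149, 163, 173] 48 [200, 221, 235] 62 [114, 125, 128] 76 [141, 160, 179] 90 [155, 173, 198] 104 [160, 182, 208] 118 [162, 186, 210] 132 [171, 194, 216] 146 [165, 187, 211] 160 [165, 189, 211] 174 [165, 182, 206] 188 [168, 184, 208] 202 [168, 186, 210] 216 [162, 184, 205] 230 [163, 187, 208] 244 [165, 187, 210] 258 [163, 181, 205] 272 [160, 178, 200] 286 [162, 181, 205] 300 [155, 178, 197] 314 [160, 178, 200] 328 [149, 171, 192] 342 [138, 157, 176] 356 [125, 139, 157] 370 [102, 115, 125] 384 [66, 70, 75] 398 [83, 93, 94] [ 93  94  99  88 107 198 213 210 208 210 206 182 154 125  80  88  96 101
 102]
```

The catch looks fully out again and no white shows above the lid, but the depth is unclear from straight above. I'll look from 60 mm to the side, where depth shows as parallax.

Emit:
{"name": "drive_tool", "arguments": {
  "linear": [
    [0,-15,0],
    [0,-20,0],
    [0,-20,0],
    [0,-10,0],
    [0,0,0],
    [0,0,0]
  ],
  "rot": [
    [0,0,0],
    [0,0,0],
    [0,0,0],
    [0,0,0],
    [0,0,0],
    [0,0,0]
  ],
  "hand": [0,0,0,0,0,0]
}}

```text
t: 18.5
tcp_pos: [0.5289, -0.1937, 0.2735]
tool_rot: [0.62, 0.784, -0.0, -0.019]
force: [0.2, 0.1, 0.7]
finger_gap: -0.004
```

```bash
python3 -c "
from h import *
st()
m=model('wrist');a=cams.snapshot('wrist'); uv=proj('wrist',[.5882,-.1275,.1],m).astype(int); O=np.array([uv[0]-40,max(0,uv[1]-75)]);print(O)
w=a[O[1]:O[1]+150,O[0]:O[0]+80]
save(cv2.convertScaleAbs(cv2.resize(w,None,fx=4,fy=4,interpolation=2),alpha=1.6),'w6.png')
P=lambda bx,by,z:((proj('wrist',[.5882+.976*bx-.216*by,-.1275+.216*bx+.976*by,z],m)-O)*4).round(0)
print('slot',P(-.004,.047,.1),P(.004,.047,.1),P(-.004,0,.1),P(.004,0,.1),P(0,-.047,.1))
for t in(.1,.09,.078): print(t,P(-.003,0,t),P(.003,0,t),P(0,.045,t-.022),P(0,-.045,t-.022))
b=cams.snapshot('top')[170:230,310:390]; save(b,'t2.png')
"
```

```text
t 18.5 tcp [ 528.9 -193.7  273.5] yaw 13.37 z [-0.03   0.023 -0.999] F [0.2 0.1 0.7] gap -0.004
[333  85]
slot [166.  56.] [208.  57.] [144. 303.] [183. 304.] [142. 527.]
0.1 [149. 303.] [178. 304.] [154.  77.] [117. 492.]
0.09 [136. 298.] [164. 299.] [142.  81.] [107. 481.]
0.078 [122. 293.] [149. 294.] [128.  85.] [ 95. 470.]
```

View pics/w6.png

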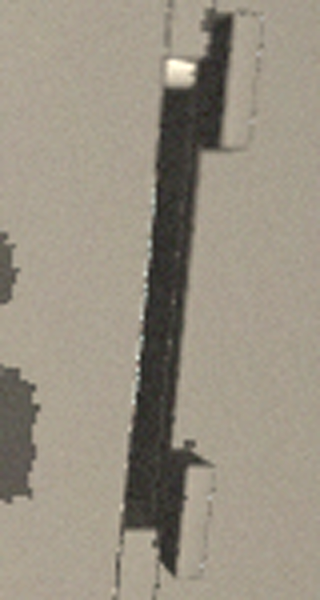

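From the side the slot is dark. Only a thin sliver of the scraper's top edge shows, at crop (148,290), which matches a top edge at z = 0.078, i.e. 22 mm below the lid. The catch at (180,72) is fully out again, and the arm touches nothing.

```bash
python3 -c "
from h import *
order.sign_off(); st()"
```

```text
the job is handed in; nothing more can be done
the job is handed in; nothing more can be done
```

The round-shouldered white scraper is inside the wash-return box, and I handed the job in at about 18.6 s of the 61 s allowed.

- **How it went:** I lifted the scraper from the near groove and lined it up with the slot using the wrist camera. It went straight in, so I did not need to slide it against the ears. I fed it about 40 mm in, let go, and pushed its top edge with shut fingers. The push read about 8–11 N at most, then fell to 0 as it snapped past the catch. Those readings came at the end of each short move, so brief peaks in between were not seen.
- **Last checks:**
  - **Depth:** From straight above it looked only 5–10 mm below the lid. A side-on wrist view settled it: the visible sliver matches a top edge 22 mm below the lid.
  - **Box and catch:** The catch is fully out again, and nothing shows above the lid.
  - **Other things:** The side picture shows the square scraper still in its groove. The tub, jar and the purple look-alikes in that view look undisturbed, and the gripper was clear with no force on it. I did not check the clear pack closely.

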